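# Rock heat sinks on the surface plate and reject the warped one

### The job

One of the three heat sinks lying on the granite surface plate has a warped base. Press lightly with a fingertip on their bare corners until you find the one that rocks, and keep it rocked under your finger for half a second to be sure; then lift that one by its fins and set it down gently, base down, in the pocket of the empty white carrier tray beside the granite, standing on the pocket's four corner nubs. Leave the other two lying where they are on the granite, never bear down hard on any of them, and leave everything else alone.

Things in the scene. Friction and masses are not known exactly. Their poses are not given: they have to be found in the camera images.
- granite_top (a point): The granite surface plate: a fixed dark slab, 320 mm (its x) by 460 mm (its y), top face 82 mm above the table. This point is the centre of its top face. A few small tools lie along its far edge.
- sink_a_mid (a point): One of three like metal heat sinks, 0.6 kg, base down in shuffled order on the granite. Base 120 (x) by 84 (y) by 6 mm; a centred block of six fins, 70 (x) by 36 mm (y), stands 30 mm above it (36 overall). The four bare corners (25 by 24 mm) are where to press, about 50 mm in x and 32 mm in y from the middle. This point: its middle, 18 mm above the underside; z up.
- sink_b_mid (a point): Second heat sink, same sizes, same point. At rest all three lie level and read alike. The warped one (any of them) is sprung up 2.5 mm at two opposite corners (either pair): 4 to 7 N on one of these overcomes its weight and tips it 0.06 rad, the spot sinking 2 mm; let go, it falls back. Its other two corners, and all corners of the flat ones, stand solid (20 N/mm) under a finger.
- sink_c_mid (a point): Third heat sink, same sizes, same point. To lift one, grip the fin block across its 36 mm width (along the heat sink's y), fingertips just above the 6 mm base. Home in the pocket, its base stands on the nubs, its middle 18 to 20 mm above them; let go, the warped one settles leaning about 0.03 rad on three of the nubs, a flat one would lie level.
- pocket (a point): The empty white moulded carrier tray on the table to the right of the granite, fixed: 190 (x) by 154 mm (y), 19 mm high, with one pocket 128 (x) by 92 mm (y). The heat sink's length goes along the tray's x. On its floor near the corners (52 mm in x, 34 mm in +y or 22 mm in -y from the centre) are four round-tipped nubs, tops 5 mm below the rim and 14 mm above the table. This point: the pocket's centre, level with the nubs' tops.
- vblock: Bystander: steel V-block on the granite's far strip, 45 by 60 by 36 mm, origin under its centre.
- square: Bystander: engineer's square lying on the granite's far strip, 42 by 120 by 14 mm, origin near its middle on the underside.
- gauge_box: Bystander: wooden gauge-block box on the granite's far strip, 50 by 85 by 24 mm, origin under its centre.
- caliper: Bystander: caliper lying on the table left of the granite, 210 by 70 by 12 mm, origin under its beam's middle.
- spray: Bystander: spray bottle standing on the table at the left, 64 mm wide, 198 mm tall, origin under its centre.

How it is judged:
By the outcome, as a careful person would: the job done as asked, in the order asked, and still so for the second after the job is handed in, with the robot touching nothing.
It also fails if it takes over 72 s, if anything falls off the work surface, if the arm or the gripper's body presses on something with over 40 N, if the wrist force passes 120 N, or if a joint passes its speed limit or range.

### The arm

A 7-joint arm with a two-finger parallel gripper is mounted at the origin on the work surface. World frame = base frame: x ahead of the robot, y to its left, z up, the work surface at z = 0. Lengths are in m, angles in rad, forces in N, time in s.
With the tool pointing down it reaches from about 0.425 to 0.925 m from the base axis. Payload 6.8 kg.
Tool frame: the origin (TCP) lies on the front face of the gripper's body, between the roots of the fingers; the fingertips stand 73 mm ahead of it and the grasp point (between the pads) lies 54 mm ahead of it (bot.finger_overhang is the z of the fingertips in the tool frame, in m); z points along the fingers, y is the line along which they close (so a half turn about z gives the same grasp; the last joint's range is limited). The gripper opens to 85 mm and grips with 20 to 120 N. Pads are 22 mm wide; open, the fingers measure 114 mm over their backs; the gripper's body (76 mm by 85 mm) begins 54 mm behind the grasp point. The pads swing forward as they close: fully open they stand 13 mm farther back than shut.
Start: joints at [0.996, 0.477, 0.022, 1.555, -0.011, 1.109, -0.083], TCP at [0.304, -0.603, 0.304] pointing down, gripper open.
Joint ranges: [-2.96, 2.96], [-0.34, 2.1], [-1.41, 1.46], [0.24, 2.44], [-1.37, 4.51], [0.17, 1.92], [-2.96, 2.96]. Speed limits (rad/s): [2.39, 2.39, 3.14, 3.14, 3.14, 3.14, 3.14].

### API

Orientations are given as a unit quaternion [w, x, y, z].
In Python, from station import bot gives the robot as it stands.
- The arm moves only by the tool servo_tool, never from a script. Its argument "motion" is one flat list of numbers, 7 for each row, row after row: the shift along the tool's x, y, z as a fraction of full scale, then the turn, a rotation vector about the tool's x, y, z as a fraction of full scale, then the closure, from 0 (fully open) to 1 (shut). In form: [tx, ty, tz, ax, ay, az, gripper, tx, ty, tz, ax, ay, az, gripper, ...]. A call has 1 to 5 rows; each row shifts and turns the commanded pose from where the row before left it, along the tool's axes as they then stand; what a row does not reach is not made up. Full scale, the value 1, is 0.02 m for a shift and 0.15 rad for a turn. A row lasts 1/8 s, in which the tool goes at most 62.5 mm and 10.7 degrees, less where a joint would pass 70% of its speed; a pose out of reach is approached as far as the arm can. A call with a number of a shift or a turn outside -1 to 1 is refused whole. A call with a gripper value outside its range is refused whole. The fingers move at their own pace and stop on an object; "grip_force" is the grip in N (left out, the last holds). Time passes only in rows, so rows that do not move let the fingers close. It gives the time, the measured TCP pose, the force, the opening and the grip force at its end, in the units of the state.
- bot.get_obs(): the state, without advancing time (a new reading comes with each control period).
- bot.read_camera(name): name is "side" or "top"; returns the picture (480x640x3 uint8, red, green, blue); there is no depth.
- bot.get_calibration(name): a dict with "mtx" (3x3 intrinsics, pixels), "k1" (the pictures are not rectified: a ray, as slopes to the right and down, at radius r is drawn at 1 + k1 r^2 times it, then the intrinsics apply), "rvec" (rotation vector, rad) and "tvec" (3), from world to camera coordinates, as OpenCV has them. Camera axes: x right, y down, z forward; pixel columns grow to the right and rows downward; lengths in m; the calibration is good to about 2 mm. A picture is of the moment at which its call begins. get_calibration takes no time and is no camera call.
- bot.hand_in(): hands the job in; it is judged then, once.
Trained networks look in the newest picture that a camera, given by its name, has taken for a name from the list of things; names that differ only in an ending like _2 or _b are one class to them, and where a whole thing is asked for, a point or a joint stands for the part that bears it (a point fixed in the world has none). Each returns a list of dicts, best first, with "p" (0 to 1); they miss things now and then, are a little off and sometimes report something else, mostly with a low value. They report only what shows in the picture. A call takes as long as a camera call.
- bot.boxes_of(camera, name): "uv" ([column, row] in pixels, amid what is visible of it).
The state is a dict: "t": time; "q": joint angles; "joint_vel": joint speeds; "joint_torque": joint torques, N m; "eef_pos": TCP position; "tool_rot": TCP orientation; "contact_force": force on the tool from outside, world axes, zero at the start; "torque": the same for the moment, N m; "gripper_width": opening from 0.0 (shut) to 1.0 (fully open); "grasp_force": force on a finger pad.
Only numpy, scipy, OpenCV 4.12 (cv2) and the standard library are available. Lean on these libraries where they do the work, as an engineer would, in place of code of your own. Each camera call takes 0.05 s, during which the arm holds its last target. There are 200 camera calls.

## Working session

There is one attempt and no reset: what is moved stays moved. The work goes in short steps, Python scripts to look and compute and a tool call to move; the robot and the scene stay as the last step left them, time stands still between calls to the robot, and variables do not carry over. Pictures are saved under pics/ and viewed, at most 10 in all, crops included, and the job is handed in when it is done.

Besides the shell and the picture viewer there is one more tool, called after "Emit:" as name(argument=value, ...) on one line, values as JSON. servo_tool: Moves the arm, as the interface text tells. Shift numbers are shares of 0.02 m and turn numbers shares of 0.15 rad, none past 1 either way. Its arguments: {"type":"object","properties":{"motion":{"type":"array","items":{"type":"number","minimum":-1,"maximum":1}},"grip_force":{"type":"number"}},"required":["motion"]}

```bash
ls; mkdir -p pics; cat > h.py <<'E'
import numpy as np, cv2
from station import bot
from scipy.spatial.transform import Rotation as R
def cal(n):
    c=bot.get_calibration(n); return np.array(c["mtx"]),c["k1"],R.from_rotvec(np.ravel(c["rvec"])).as_matrix(),np.ravel(c["tvec"])
def back(n,uv,z):
    K,k1,Rm,t=cal(n)
    p=cv2.undistortPoints(np.array([[uv]],float),K,np.array([k1,0,0,0.]))[0,0]
    d=Rm.T@np.r_[p,1]; o=-Rm.T@t
    return o+d*(z-o[2])/d[2]
def proj(n,P):
    K,k1,Rm,t=cal(n)
    return cv2.projectPoints(np.atleast_2d(np.array(P,float)),cv2.Rodrigues(Rm)[0],t,K,np.array([k1,0,0,0.]))[0][:,0]
def snap(n,f):
    im=bot.read_camera(n); cv2.imwrite(f"pics/{f}.png",im[:,:,::-1]); return im
E
python3 - <<'E'
from h import *
snap("top","t0");snap("side","s0")
for n,z in [("sink_a_mid",.1),("pocket",.014),("granite_top",.082)]:
  for c in ["top","side"]:
    for d in bot.boxes_of(c,n): print(n,c,np.round(d["uv"],1),round(d["p"],2),back(c,d["uv"],z).round(3))
o=bot.get_obs(); print(o)
for c in["top","side"]: K,k1,Rm,t=cal(c); print(c,-Rm.T@t,K[0,0])
E
```

```text
pics
sink_a_mid top [338.6 248. ] 0.56 [0.571 0.034 0.1  ]
sink_a_mid top [267.2 191.6] 0.18 [0.704 0.201 0.1  ]
sink_a_mid side [311.5 253. ] 0.66 [0.577 0.012 0.1  ]
pocket top [520.7 269.7] 0.96 [ 0.52  -0.426  0.014]
pocket side [293.7 452.9] 0.56 [ 0.525 -0.409  0.014]
pocket side [310.5 252.2] 0.55 [0.581 0.103 0.014]
granite_top top [331.4 275.3] 0.76 [0.508 0.05  0.082]
granite_top top [399.1 264.8] 0.62 [ 0.533 -0.109  0.082]
granite_top side [298.  279.9] 0.58 [ 0.544 -0.053  0.082]
{'t': 0.4, 'q': array([ 0.99592356,  0.47713126,  0.02238359,  1.55554708, -0.01149312,
        1.10929751, -0.08308391]), 'joint_vel': array([-0.00079988, -0.00182603,  0.00047373, -0.00026165, -0.00041126,
        0.00035125,  0.00054428]), 'joint_torque': array([-1.73757846e-03, -5.95629573e+01,  1.60376541e+00, -2.81121290e+01,
        1.23219652e-02,  3.90416433e-03, -5.89059528e-05]), 'eef_pos': array([ 0.30373831, -0.60274359,  0.30375729]), 'tool_rot': array([-1.22719275e-04,  9.72887502e-01,  2.31278820e-01, -3.44886850e-05]), 'contact_force': array([-0.02239722,  0.13619382, -0.07057436]), 'torque': array([ 0.0568491 , -0.00329314, -0.08055275]), 'grasp_force': 0.0, 'gripper_width': 0.9980225319224851}
top [0.53185113 0.05282782 1.10879456] 435.0008757143604
side [ 0.52291073 -0.77818353  0.87414309] 484.71175960217954
```

View pics/t0.png

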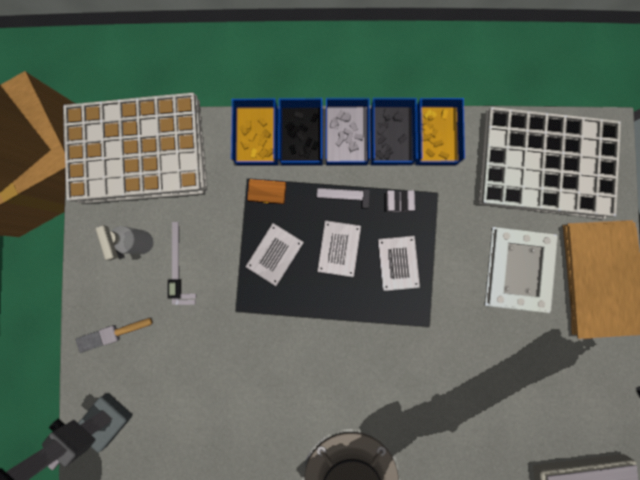

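View pics/s0.png

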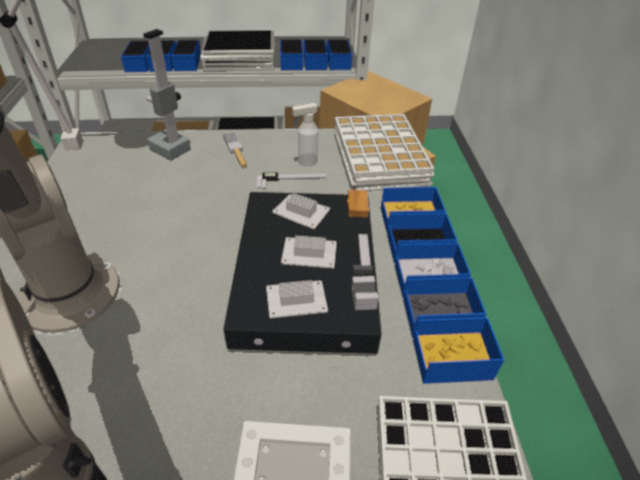

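The top view shows the sinks near (275,253), (340,248) and (399,263), with the tray at (521,270). In the side view they are at (302,210), (309,250) and (296,297). Next I'll fit their outlines.

```bash
cat > fit.py <<'E'
from h import *
from scipy.optimize import least_squares
import sys
cam=sys.argv[1] if len(sys.argv)>1 else "top"
im=cv2.imread("pics/t0.png"); g=im.min(axis=2)
def corners(uv,thr,big=False):
    m=(g>thr).astype(np.uint8)
    n,l,st,ce=cv2.connectedComponentsWithStats(m)
    i=1+np.argmin([np.hypot(*(c-uv))+(1e3 if s[4]<300 else 0) for c,s in zip(ce[1:],st[1:])])
    c=max(cv2.findContours((l==i).astype(np.uint8),0,1)[0],key=cv2.contourArea)
    return c[:,0].astype(float),st[i]
# subpixel: contour pixels lie ~0.5 px inside the edge; fit rectangle in world plane
for uv,z in [((275,253),.088),((340,248),.088),((399,263),.088),((521,270),.019)]:
    for thr in ([110,140] if z>.05 else [170,190]):
        c,st=corners(np.array(uv),thr)
        w=np.array([back("top",p,z)[:2] for p in c]).astype(np.float32)
        (x,y),(a,b),ang=cv2.minAreaRect(w)
        bx=cv2.boxPoints(((x,y),(a,b),ang)); e=[bx[1]-bx[0],bx[2]-bx[1]]; e=max(e,key=np.linalg.norm)
        yaw=np.degrees(np.arctan2(e[1],e[0])); yaw=(yaw+90)%180-90
        print(uv,thr,np.round([x,y],4),"size",np.round([max(a,b),min(a,b)],4),"yaw",round(yaw,1),st)
print(bot.finger_overhang)
E
python3 fit.py
```

```text
(275, 253) 110 [0.558  0.1851] size [0.1216 0.0865] yaw -32.1 [ 246  224   57   62 1804]
(275, 253) 140 [0.558  0.1851] size [0.1191 0.084 ] yaw -32.1 [ 247  224   56   61 1287]
(340, 248) 110 [0.5713 0.0327] size [0.1223 0.0864] yaw -8.3 [ 318  221   43   56 1909]
(340, 248) 140 [0.5712 0.0329] size [0.1196 0.0835] yaw -8.3 [ 318  221   42   55 1546]
(399, 263) 110 [ 0.5371 -0.1065] size [0.1229 0.0873] yaw 5.4 [ 378  236   42   55 1799]
(399, 263) 140 [ 0.5371 -0.1068] size [0.1197 0.084 ] yaw 5.4 [ 379  236   40   54 1272]
(521, 270) 170 [ 0.5208 -0.426 ] size [0.1961 0.1623] yaw -6.7 [ 490  227   67   85 2670]
(521, 270) 190 [ 0.5209 -0.4197] size [0.1922 0.1253] yaw -7.0 [ 491  229   57   81 1342]
0.0726
```

Emit:
servo_tool(motion=[0, 0, 0, 0, 0, 0.83, 0.5, 0, 0, 0, 0, 0, 0.83, 1, 0, 0, 0, 0, 0, 0.83, 1, 0.52, -1, 0, 0, 0, 0, 1, 0.52, -1, 0, 0, 0, 0, 1])

```text
t: 1.02
eef_pos: [0.321, -0.5603, 0.3038]
tool_rot: [-0.0, 0.999, 0.047, -0.0]
contact_force: [-0.1, 0.4, 0.5]
gripper_width: 0.002
grasp_force: 0.0
```

Emit:
servo_tool(motion=[0.52, -1, 0, 0, 0, 0, 1, 0.52, -1, 0, 0, 0, 0, 1, 0.52, -1, 0, 0, 0, 0, 1, 0.52, -1, 0, 0, 0, 0, 1, 0.52, -1, 0, 0, 0, 0, 1])

```text
t: 1.65
eef_pos: [0.3638, -0.4551, 0.304]
tool_rot: [0.0, 0.999, 0.047, 0.0]
contact_force: [-0.3, 0.4, 0.1]
gripper_width: -0.001
grasp_force: 0.0
```

Emit:
servo_tool(motion=[0.52, -1, 0, 0, 0, 0, 1, 0.52, -1, 0, 0, 0, 0, 1, 0.52, -1, 0, 0, 0, 0, 1, 0.52, -1, 0, 0, 0, 0, 1, 0.52, -1, 0, 0, 0, 0, 1])

```text
t: 2.28
eef_pos: [0.406, -0.3507, 0.304]
tool_rot: [0.0, 0.999, 0.047, 0.0]
contact_force: [1.2, 0.4, -0.1]
gripper_width: -0.002
grasp_force: 0.0
```

Emit:
servo_tool(motion=[0.52, -1, 0, 0, 0, 0, 1, 0.52, -1, 0.5, 0, 0, 0, 1, 0.52, -1, 0.5, 0, 0, 0, 1, 0.52, -1, 0.5, 0, 0, 0, 1, 0.52, -1, 0.5, 0, 0, 0, 1])

```text
t: 2.9
eef_pos: [0.4483, -0.2464, 0.2638]
tool_rot: [0.0, 0.999, 0.047, 0.0]
contact_force: [-0.1, -0.3, -0.4]
gripper_width: 0.004
grasp_force: 0.0
```

Emit:
servo_tool(motion=[0.52, -1, 0.6, 0, 0, 0, 1, 0.52, -1, 0.6, 0, 0, 0, 1, 0.52, -1, 0.8, 0, 0, 0, 1, 0.52, -1, 1, 0, 0, 0, 1, 0.51, -0.9, 1, 0, 0, 0, 1])

```text
t: 3.52
eef_pos: [0.4908, -0.144, 0.1836]
tool_rot: [0.0, 0.999, 0.047, 0.0]
contact_force: [0.2, 0.4, 0.1]
gripper_width: -0.003
grasp_force: 0.0
```

Emit:
servo_tool(motion=[0, 0, 0.5, 0, 0, 0, 1, 0, 0, 0.15, 0, 0, 0, 1, 0, 0, 0, 0, 0, 0, 1])

```text
t: 3.9
eef_pos: [0.4903, -0.1465, 0.1713]
tool_rot: [0.0, 0.999, 0.046, 0.0]
contact_force: [0.1, -0.0, 0.8]
gripper_width: 0.001
grasp_force: 0.0
```

Emit:
servo_tool(motion=[0, 0, 0.3, 0, 0, 0, 1, 0, 0, 0.1, 0, 0, 0, 1, 0, 0, 0, 0, 0, 0, 1])

```text
t: 4.28
eef_pos: [0.4905, -0.1455, 0.1628]
tool_rot: [-0.0, 0.999, 0.046, -0.0]
contact_force: [-0.9, 0.5, 0.4]
gripper_width: 0.002
grasp_force: 0.0
```

Emit:
servo_tool(motion=[0, 0, 0.025, 0, 0, 0, 1, 0, 0, 0, 0, 0, 0, 1])

```text
t: 4.53
eef_pos: [0.4906, -0.1454, 0.1625]
tool_rot: [0.0, 0.999, 0.047, 0.0]
contact_force: [-0.5, 1.1, -0.4]
gripper_width: 0.001
grasp_force: 0.0
```

Emit:
servo_tool(motion=[0, 0, 0.025, 0, 0, 0, 1, 0, 0, 0, 0, 0, 0, 1])

```text
t: 4.78
eef_pos: [0.4906, -0.1454, 0.1619]
tool_rot: [0.0, 0.999, 0.047, 0.0]
contact_force: [-0.1, -1.1, -0.2]
gripper_width: 0.0
grasp_force: 0.0
```

Emit:
servo_tool(motion=[0, 0, 0.025, 0, 0, 0, 1, 0, 0, 0, 0, 0, 0, 1])

```text
t: 5.03
eef_pos: [0.4906, -0.1454, 0.1614]
tool_rot: [0.0, 0.999, 0.047, -0.0]
contact_force: [0.9, -0.2, -0.6]
gripper_width: 0.003
grasp_force: 0.0
```

Emit:
servo_tool(motion=[0, 0, 0.025, 0, 0, 0, 1, 0, 0, 0, 0, 0, 0, 1])

```text
t: 5.28
eef_pos: [0.4906, -0.1454, 0.1609]
tool_rot: [-0.0, 0.999, 0.047, -0.0]
contact_force: [-0.2, -0.3, 0.4]
gripper_width: 0.002
grasp_force: 0.0
```

Emit:
servo_tool(motion=[0, 0, 0.02, 0, 0, 0, 1, 0, 0, 0, 0, 0, 0, 1])

```text
t: 5.52
eef_pos: [0.4906, -0.1454, 0.1605]
tool_rot: [0.0, 0.999, 0.047, 0.0]
contact_force: [-1.0, -0.3, 0.2]
gripper_width: 0.001
grasp_force: 0.0
```

Emit:
servo_tool(motion=[0, 0, 0.015, 0, 0, 0, 1, 0, 0, 0, 0, 0, 0, 1])

```text
t: 5.78
eef_pos: [0.4906, -0.1454, 0.1604]
tool_rot: [0.0, 0.999, 0.047, 0.0]
contact_force: [-0.9, 0.2, 2.9]
gripper_width: 0.002
grasp_force: 1.3
```

Emit:
servo_tool(motion=[0, 0, 0.015, 0, 0, 0, 1, 0, 0, 0, 0, 0, 0, 1])

```text
t: 6.02
eef_pos: [0.4907, -0.1454, 0.1602]
tool_rot: [0.0, 0.999, 0.047, 0.0]
contact_force: [-1.5, 0.7, 7.0]
gripper_width: -0.001
grasp_force: 2.8
```

Emit:
servo_tool(motion=[0, 0, 0.015, 0, 0, 0, 1, 0, 0, 0, 0, 0, 0, 1])

```text
t: 6.28
eef_pos: [0.4906, -0.1454, 0.1602]
tool_rot: [0.0, 0.999, 0.047, 0.0]
contact_force: [-2.2, 0.2, 8.4]
gripper_width: -0.005
grasp_force: 4.3
```

Emit:
servo_tool(motion=[0, 0, -0.2, 0, 0, 0, 1, 0, -0.84, 0, 0, 0, 0, 1, 0, -0.84, 0, 0, 0, 0, 1, 0, -0.84, 0, 0, 0, 0, 1, 0, -0.84, 0, 0, 0, 0, 1])

```text
t: 6.9
eef_pos: [0.4841, -0.0768, 0.1635]
tool_rot: [-0.0, 0.999, 0.047, -0.0]
contact_force: [0.4, -0.0, -0.5]
gripper_width: 0.0
grasp_force: 0.0
```

Emit:
servo_tool(motion=[0, 0, 0, 0, 0, 0, 1, 0, 0, 0.1, 0, 0, 0, 1, 0, 0, 0, 0, 0, 0, 1, 0, 0, 0.03, 0, 0, 0, 1, 0, 0, 0, 0, 0, 0, 1])

```text
t: 7.52
eef_pos: [0.4843, -0.0788, 0.1609]
tool_rot: [0.0, 0.999, 0.046, -0.0]
contact_force: [-0.1, 0.4, 0.4]
gripper_width: -0.001
grasp_force: 0.0
```

Emit:
servo_tool(motion=[0, 0, 0.03, 0, 0, 0, 1, 0, 0, 0, 0, 0, 0, 1])

```text
t: 7.78
eef_pos: [0.4844, -0.0786, 0.1605]
tool_rot: [0.0, 0.999, 0.047, 0.0]
contact_force: [0.2, -1.0, 0.8]
gripper_width: 0.001
grasp_force: 0.3
```

Emit:
servo_tool(motion=[0, 0, 0.02, 0, 0, 0, 1, 0, 0, 0, 0, 0, 0, 1])

```text
t: 8.02
eef_pos: [0.4844, -0.0786, 0.1603]
tool_rot: [0.0, 0.999, 0.047, 0.0]
contact_force: [-0.4, -0.4, 4.6]
gripper_width: 0.0
grasp_force: 2.4
```

Emit:
servo_tool(motion=[0, 0, 0.015, 0, 0, 0, 1, 0, 0, 0, 0, 0, 0, 1])

```text
t: 8.28
eef_pos: [0.4844, -0.0786, 0.1602]
tool_rot: [0.0, 0.999, 0.047, 0.0]
contact_force: [-2.2, -0.9, 7.3]
gripper_width: 0.002
grasp_force: 4.0
```

Emit:
servo_tool(motion=[0, 0, 0.015, 0, 0, 0, 1, 0, 0, 0, 0, 0, 0, 1])

```text
t: 8.52
eef_pos: [0.4844, -0.0786, 0.1601]
tool_rot: [0.0, 0.999, 0.047, 0.0]
contact_force: [-2.9, -0.8, 10.7]
gripper_width: -0.0
grasp_force: 5.6
```

Emit:
servo_tool(motion=[0, 0, -0.3, 0, 0, 0, 1, 0, 0, 0, 0, 0, 0.8, 1, 0, 0, 0, 0, 0, 0.8, 1, 0.2, -0.9, 0, 0, 0, 0, 1, 0.2, -0.9, 0, 0, 0, 0, 1])

```text
t: 9.15
eef_pos: [0.4977, -0.0434, 0.1654]
tool_rot: [-0.0, 0.997, -0.073, 0.0]
contact_force: [0.2, -1.0, -0.6]
gripper_width: -0.001
grasp_force: 0.0
```

Emit:
servo_tool(motion=[0.2, -0.9, 0, 0, 0, 0, 1, 0.2, -0.9, 0, 0, 0, 0, 1, 0.2, -0.9, 0, 0, 0, 0, 1, 0, 0, 0, 0, 0, 0, 1, 0, 0, 0.2, 0, 0, 0, 1])

```text
t: 9.78
eef_pos: [0.5172, 0.0071, 0.1613]
tool_rot: [0.0, 0.997, -0.073, 0.0]
contact_force: [-0.8, 0.2, -0.4]
gripper_width: 0.003
grasp_force: 0.0
```

Emit:
servo_tool(motion=[0, 0, 0, 0, 0, 0, 1, 0, 0, 0.03, 0, 0, 0, 1, 0, 0, 0, 0, 0, 0, 1])

```text
t: 10.15
eef_pos: [0.5172, 0.0072, 0.1608]
tool_rot: [0.0, 0.997, -0.074, -0.0]
contact_force: [-0.5, 0.2, -0.7]
gripper_width: -0.002
grasp_force: 0.0
```

Emit:
servo_tool(motion=[0, 0, 0.03, 0, 0, 0, 1, 0, 0, 0, 0, 0, 0, 1])

```text
t: 10.4
eef_pos: [0.5173, 0.0074, 0.1604]
tool_rot: [0.0, 0.997, -0.073, 0.0]
contact_force: [-1.4, 0.1, 2.4]
gripper_width: -0.001
grasp_force: 1.1
```

Emit:
servo_tool(motion=[0, 0, 0.015, 0, 0, 0, 1, 0, 0, 0, 0, 0, 0, 1])

```text
t: 10.65
eef_pos: [0.5173, 0.0075, 0.1602]
tool_rot: [0.0, 0.997, -0.073, 0.0]
contact_force: [-2.2, -1.9, 6.4]
gripper_width: 0.005
grasp_force: 2.6
```

Emit:
servo_tool(motion=[0, 0, 0.015, 0, 0, 0, 1, 0, 0, 0, 0, 0, 0, 1])

```text
t: 10.9
eef_pos: [0.5173, 0.0074, 0.1602]
tool_rot: [0.0, 0.997, -0.073, 0.0]
contact_force: [-3.3, -1.2, 7.6]
gripper_width: 0.002
grasp_force: 4.1
```

Emit:
servo_tool(motion=[0, 0, 0.01, 0, 0, 0, 1, 0, 0, 0, 0, 0, 0, 1])

```text
t: 11.15
eef_pos: [0.5174, 0.0074, 0.1602]
tool_rot: [0.0, 0.997, -0.073, 0.0]
contact_force: [-2.8, -0.4, 9.8]
gripper_width: -0.001
grasp_force: 5.1
```

Emit:
servo_tool(motion=[0, 0, -0.2, 0, 0, 0, 1, 0, -0.83, 0, 0, 0, 0, 1, 0, -0.83, 0, 0, 0, 0, 1, 0, -0.83, 0, 0, 0, 0, 1, 0, -0.83, 0, 0, 0, 0, 1])

```text
t: 11.78
eef_pos: [0.527, 0.0751, 0.1632]
tool_rot: [-0.0, 0.997, -0.073, -0.0]
contact_force: [-0.1, 0.4, -0.2]
gripper_width: -0.002
grasp_force: 0.0
```

Emit:
servo_tool(motion=[0, 0, 0, 0, 0, 0, 1, 0, 0, 0.1, 0, 0, 0, 1, 0, 0, 0, 0, 0, 0, 1, 0, 0, 0.03, 0, 0, 0, 1, 0, 0, 0, 0, 0, 0, 1])

```text
t: 12.4
eef_pos: [0.527, 0.0729, 0.1608]
tool_rot: [0.0, 0.997, -0.074, -0.0]
contact_force: [1.1, 0.5, 0.1]
gripper_width: 0.0
grasp_force: 0.0
```

Emit:
servo_tool(motion=[0, 0, 0.03, 0, 0, 0, 1, 0, 0, 0, 0, 0, 0, 1])

```text
t: 12.65
eef_pos: [0.527, 0.0732, 0.1604]
tool_rot: [0.0, 0.997, -0.073, 0.0]
contact_force: [-0.6, -1.1, 2.4]
gripper_width: 0.007
grasp_force: 1.2
```

Emit:
servo_tool(motion=[0, 0, 0.02, 0, 0, 0, 1, 0, 0, 0, 0, 0, 0, 1])

```text
t: 12.9
eef_pos: [0.5271, 0.0732, 0.1602]
tool_rot: [0.0, 0.997, -0.073, 0.0]
contact_force: [-1.8, -0.0, 6.0]
gripper_width: 0.0
grasp_force: 3.0
```

Emit:
servo_tool(motion=[0, 0, 0.015, 0, 0, 0, 1, 0, 0, 0, 0, 0, 0, 1])

```text
t: 13.15
eef_pos: [0.5271, 0.0732, 0.1602]
tool_rot: [0.0, 0.997, -0.073, 0.0]
contact_force: [-3.7, -1.2, 8.7]
gripper_width: -0.001
grasp_force: 4.4
```

Emit:
servo_tool(motion=[0, 0, -0.3, 0, 0, 0, 1, 0, 0, 0, 0, 0, 0.92, 1, 0, 0, 0, 0, 0, 0.92, 1, 0, 0, 0, 0, 0, 0.92, 1, -0.83, -0.78, 0, 0, 0, 0, 1])

```text
t: 13.78
eef_pos: [0.5216, 0.094, 0.1656]
tool_rot: [0.0, 0.96, -0.279, 0.0]
contact_force: [0.2, 0.8, -0.6]
gripper_width: -0.001
grasp_force: 0.0
```

Emit:
servo_tool(motion=[-0.83, -0.78, 0, 0, 0, 0, 1, -0.83, -0.78, 0, 0, 0, 0, 1, -0.83, -0.78, 0, 0, 0, 0, 1, -0.83, -0.78, 0, 0, 0, 0, 1, 0, 0, 0, 0, 0, 0, 1])

```text
t: 14.4
eef_pos: [0.4976, 0.1856, 0.1656]
tool_rot: [-0.001, 0.961, -0.275, -0.0]
contact_force: [-0.2, -0.6, 0.1]
gripper_width: -0.001
grasp_force: 0.0
```

Emit:
servo_tool(motion=[0, 0, 0.2, 0, 0, 0, 1, 0, 0, 0, 0, 0, 0, 1, 0, 0, 0.03, 0, 0, 0, 1, 0, 0, 0, 0, 0, 0, 1])

```text
t: 14.9
eef_pos: [0.4984, 0.183, 0.1611]
tool_rot: [0.0, 0.961, -0.277, 0.0]
contact_force: [-0.3, -0.7, 4.9]
gripper_width: 0.004
grasp_force: 2.1
```

Emit:
servo_tool(motion=[0, 0, 0.03, 0, 0, 0, 1, 0, 0, 0, 0, 0, 0, 1])

```text
t: 15.15
eef_pos: [0.4983, 0.183, 0.1604]
tool_rot: [0.0, 0.961, -0.277, 0.0]
contact_force: [-0.0, -0.9, 6.0]
gripper_width: 0.002
grasp_force: 2.8
```

Emit:
servo_tool(motion=[0, 0, 0.02, 0, 0, 0, 1, 0, 0, 0, 0, 0, 0, 1])

```text
t: 15.4
eef_pos: [0.4983, 0.183, 0.1603]
tool_rot: [0.0, 0.961, -0.277, 0.0]
contact_force: [-2.1, -1.9, 8.8]
gripper_width: 0.002
grasp_force: 4.1
```

Emit:
servo_tool(motion=[0, 0, 0.015, 0, 0, 0, 1, 0, 0, 0, 0, 0, 0, 1])

```text
t: 15.65
eef_pos: [0.4983, 0.1829, 0.1602]
tool_rot: [0.0, 0.961, -0.277, 0.0]
contact_force: [-1.7, -1.9, 10.5]
gripper_width: -0.0
grasp_force: 5.4
```

Emit:
servo_tool(motion=[0, 0, -0.02, 0, 0, 0, 1, 0, 0, 0, 0, 0, 0, 1, 0, 0, 0, 0, 0, 0, 1, 0, 0, 0, 0, 0, 0, 1, 0, 0, 0, 0, 0, 0, 1])

```text
t: 16.27
eef_pos: [0.4983, 0.183, 0.1603]
tool_rot: [0.0, 0.961, -0.277, 0.0]
contact_force: [-1.7, -1.3, 7.0]
gripper_width: 0.0
grasp_force: 3.8
```

Emit:
servo_tool(motion=[0, 0, -0.03, 0, 0, 0, 1, 0, 0, 0, 0, 0, 0, 1])

```text
t: 16.52
eef_pos: [0.4983, 0.183, 0.1607]
tool_rot: [0.0, 0.961, -0.277, 0.0]
contact_force: [-0.1, -2.9, 4.7]
gripper_width: 0.005
grasp_force: 2.3
```

Emit:
servo_tool(motion=[0, 0, -0.04, 0, 0, 0, 1, 0, 0, 0, 0, 0, 0, 1])

```text
t: 16.77
eef_pos: [0.4985, 0.1832, 0.1615]
tool_rot: [0.0, 0.961, -0.277, 0.0]
contact_force: [0.7, -1.9, 4.4]
gripper_width: 0.004
grasp_force: 2.1
```

Emit:
servo_tool(motion=[0, 0, -0.03, 0, 0, 0, 1, 0, 0, 0, 0, 0, 0, 1])

```text
t: 17.02
eef_pos: [0.4984, 0.1835, 0.162]
tool_rot: [-0.0, 0.961, -0.277, 0.0]
contact_force: [1.2, -2.3, 2.9]
gripper_width: -0.002
grasp_force: 1.7
```

Emit:
servo_tool(motion=[0, 0, -0.8, 0, 0, 0, 1, 0, 0, -1, 0, 0, 0, 0.5, 0, 0, -1, 0, 0, 0, 0, 0.83, -0.55, 0, 0, 0, 0, 0, 0.83, -0.55, 0, 0, 0, 0, 0])

```text
t: 17.65
eef_pos: [0.5381, 0.1852, 0.2192]
tool_rot: [-0.001, 0.961, -0.276, 0.0]
contact_force: [0.6, -1.4, -0.1]
gripper_width: 0.843
grasp_force: 0.0
```

Emit:
servo_tool(motion=[0.82, -0.55, 0, 0, 0, 0, 0, 0, 0, 0, 0, 0, 0, 0, 0, 0, 0, 0, 0, 0, 0])

```text
t: 18.02
eef_pos: [0.5567, 0.1853, 0.2181]
tool_rot: [0.0, 0.961, -0.276, -0.001]
contact_force: [-0.4, -0.0, -0.9]
gripper_width: 0.999
grasp_force: 0.0
```

```bash
python3 - <<'E'
from h import *
a=snap("top","t1"); b=snap("side","s1")
cs=b[150:340,200:420]; cv2.imwrite("pics/s1c.png",cv2.resize(cs[:,:,::-1],None,fx=3.4,fy=3,interpolation=2))
t=cv2.imread("pics/t0.png")[215:325,475:570]; cv2.imwrite("pics/t0c.png",cv2.resize(t,None,fx=5,fy=5,interpolation=2))
o=bot.get_obs(); print(o["eef_pos"],o["gripper_width"],o["q"])
E
```

```text
[0.55675792 0.1852618  0.2180891 ] 0.9980735753805731 [-4.23939884e-01  4.28067328e-01 -4.40731361e-03  1.85111432e+00
  1.96397807e-03  8.63139166e-01 -2.56009891e+00]
```

View pics/s1c.png

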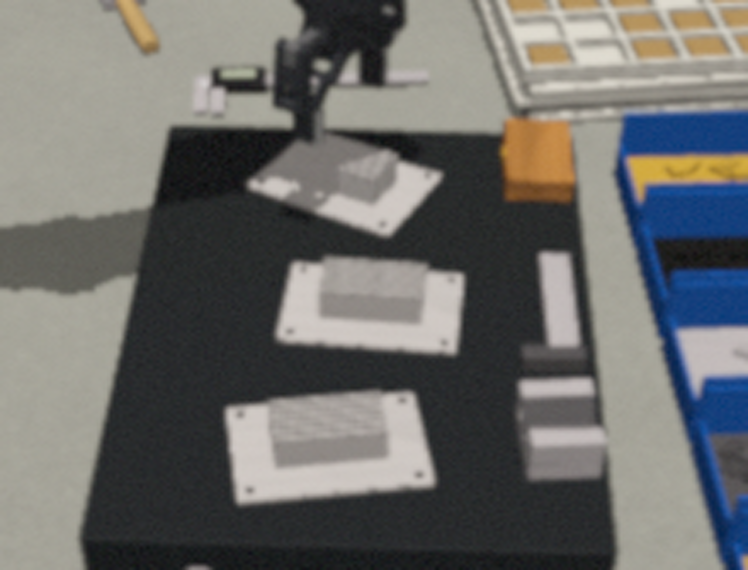

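View pics/t0c.png

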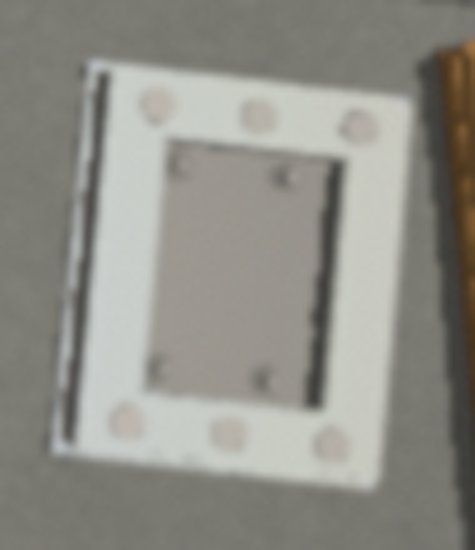

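The side crop shows sink A undisturbed under the open gripper. The tray crop shows the pocket rim corners at (168,140), (347,158), (322,410) and (147,392). The nubs are at (180,165), (283,175), (158,368) and (262,378), set off towards world +y.

```bash
python3 - <<'E'
from h import *
f=lambda c:((c[0]+.5)/5-.5+475,(c[1]+.5)/5-.5+215)
for nm,z,pts in [("rim",.019,[(168,140),(347,158),(322,410),(147,392)]),("outer",.019,[(107,72),(413,100),(378,490),(72,444)]),("nub",.014,[(180,163),(283,174),(262,377),(158,366)])]:
    P=np.array([back("top",f(p),z)[:2] for p in pts]);c=P.mean(0)
    l=[np.linalg.norm(P[i]-P[(i+1)%4]) for i in range(4)]
    ex=(P[0]+P[1]-P[2]-P[3]); print(nm,P.round(4).tolist(),c.round(4),np.round(l,4),np.degrees(np.arctan2(ex[1],ex[0])).round(1))
# tool moves for sink A in tool frame
o=bot.get_obs();q=o["tool_rot"];M=R.from_quat(q[[1,2,3,0]]).as_matrix()
print("to sink",(M.T@(np.array([.558,.1851,.164])-o["eef_pos"])/.02).round(3))
E
```

```text
rim [[0.5881, -0.3942], [0.579, -0.485], [0.4528, -0.4691], [0.4621, -0.3809]] [ 0.5205 -0.4323] [0.0913 0.1272 0.0887 0.1267] -6.6
outer [[0.6224, -0.364], [0.6082, -0.5196], [0.4129, -0.4967], [0.4363, -0.3427]] [ 0.52   -0.4308] [0.1563 0.1967 0.1557 0.1872] -6.6
nub [[0.5767, -0.4021], [0.5711, -0.4545], [0.4691, -0.4414], [0.4747, -0.3887]] [ 0.5229 -0.4217] [0.0527 0.1029 0.053  0.1029] -7.4
to sink [ 0.059 -0.027  2.704]
```

Emit:
servo_tool(motion=[0.06, -0.03, 0.9, 0, 0, 0, 0, 0, 0, 0.9, 0, 0, 0, 0, 0, 0, 0.6, 0, 0, 0, 0, 0, 0, 0.3, 0, 0, 0, 0, 0, 0, 0, 0, 0, 0, 0])

```text
t: 18.75
eef_pos: [0.5589, 0.1848, 0.1634]
tool_rot: [0.0, 0.961, -0.277, -0.0]
contact_force: [0.1, -0.7, 0.1]
gripper_width: 1.001
grasp_force: 0.0
```

Emit:
servo_tool(motion=[0, 0, 0, 0, 0, 0, 0.3, 0, 0, 0, 0, 0, 0, 0.5, 0, 0, 0, 0, 0, 0, 0.6, 0, 0, 0, 0, 0, 0, 0.8, 0, 0, 0, 0, 0, 0, 1], grip_force=40)

```text
t: 19.38
eef_pos: [0.5594, 0.1849, 0.1645]
tool_rot: [-0.0, 0.961, -0.277, 0.0]
contact_force: [-0.6, -1.5, 5.7]
gripper_width: 0.415
grasp_force: 41.4
```

```bash
python3 - <<'E'
from h import *
t=cv2.imread("pics/s0.png")[410:480,220:370]; cv2.imwrite("pics/s0c.png",cv2.resize(t,None,fx=5,fy=5,interpolation=2))
E
```

```text
(no output)
```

View pics/s0c.png

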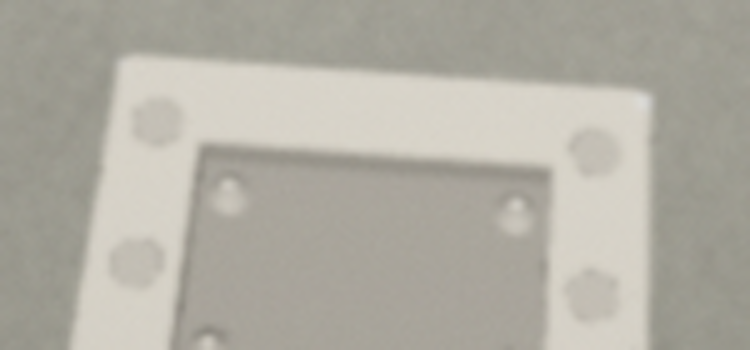

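Gripped at 35 mm. The side crop shows the tray's +y outer corners at (120,57) and (650,92), the pocket rim corners at (203,146) and (553,168), and the nub tops at (229,180) and (516,200). I'll compare these with the top view.

```bash
python3 - <<'E'
from h import *
f=lambda c:((c[0]+.5)/5-.5+220,(c[1]+.5)/5-.5+410)
for nm,z,pts,d in [("rim",.019,[(203,146),(553,168)],.046),("outer",.019,[(120,57),(650,92)],.077),("nub",.014,[(229,180),(516,200)],.034)]:
    P=np.array([back("side",f(p),z)[:2] for p in pts]); e=P[1]-P[0];L=np.linalg.norm(e);e/=L
    print(nm,P.round(4).tolist(),L.round(4),np.degrees(np.arctan2(e[1],e[0])).round(1),"centre",(P.mean(0)-d*np.array([-e[1],e[0]])).round(4))
o=bot.get_obs();print(o["eef_pos"],o["contact_force"],o["torque"])
E
```

```text
rim [[0.4648, -0.3826], [0.5909, -0.3965]] 0.1269 -6.3 centre [ 0.5229 -0.4353]
outer [[0.4333, -0.347], [0.629, -0.3693]] 0.197 -6.5 centre [ 0.5224 -0.4347]
nub [[0.4741, -0.3935], [0.5771, -0.4054]] 0.1037 -6.6 centre [ 0.5217 -0.4332]
[0.55940507 0.18494436 0.16454751] [-0.63423743 -1.46994737  5.67979095] [-0.23504836  0.16856156  0.02919967]
```

Emit:
servo_tool(motion=[0, 0, -0.2, 0, 0, 0, 1, 0, 0, -0.3, 0, 0, 0, 1, 0, 0, -0.5, 0, 0, 0, 1, 0, 0, -0.8, 0, 0, 0, 1, 0, 0, 0, 0, 0, 0, 1])

```text
t: 20.0
eef_pos: [0.5601, 0.1853, 0.202]
tool_rot: [-0.001, 0.961, -0.277, 0.001]
contact_force: [0.1, 1.2, -5.8]
gripper_width: 0.415
grasp_force: 40.8
```

Emit:
servo_tool(motion=[0, 0, -0.4, 0, 0, 0, 1, 0, 0, -0.4, 0, 0, -0.75, 1, 0, 0, -0.4, 0, 0, -0.75, 1, 0, 0, -0.4, 0, 0, -0.75, 1, 0, 0, 0, 0, 0, -0.74, 1])

```text
t: 20.62
eef_pos: [0.5593, 0.1849, 0.2328]
tool_rot: [-0.0, 0.999, -0.054, 0.0]
contact_force: [0.1, -0.4, -6.2]
gripper_width: 0.413
grasp_force: 40.9
```

Emit:
servo_tool(motion=[0, 0, 0, 0, 0, 0, 1, 0.02, 0.5, 0, 0, 0, 0, 1, 0.05, 1, 0, 0, 0, 0, 1, 0.05, 1, 0, 0, 0, 0, 1, 0.05, 1, 0, 0, 0, 0, 1])

```text
t: 21.25
eef_pos: [0.5545, 0.1127, 0.232]
tool_rot: [0.0, 0.998, -0.057, -0.0]
contact_force: [-0.4, 0.3, -6.8]
gripper_width: 0.412
grasp_force: 40.9
```

Emit:
servo_tool(motion=[0.05, 1, 0, 0, 0, 0, 1, 0.05, 1, 0, 0, 0, 0, 1, 0.05, 1, 0, 0, 0, 0, 1, 0.05, 1, 0, 0, 0, 0, 1, 0.05, 1, 0, 0, 0, 0, 1])

```text
t: 21.88
eef_pos: [0.5482, 0.0137, 0.2321]
tool_rot: [-0.0, 0.998, -0.056, 0.0]
contact_force: [-0.1, -0.2, -6.4]
gripper_width: 0.414
grasp_force: 40.9
```

Emit:
servo_tool(motion=[0.05, 1, 0, 0, 0, 0, 1, 0.05, 1, 0, 0, 0, 0, 1, 0.05, 1, 0, 0, 0, 0, 1, 0.05, 1, 0, 0, 0, 0, 1, 0.05, 1, 0, 0, 0, 0, 1])

```text
t: 22.5
eef_pos: [0.5419, -0.0862, 0.2321]
tool_rot: [0.0, 0.998, -0.056, 0.0]
contact_force: [0.2, -0.0, -6.7]
gripper_width: 0.408
grasp_force: 40.9
```

Emit:
servo_tool(motion=[0.05, 1, 0, 0, 0, 0, 1, 0.05, 1, 0, 0, 0, 0, 1, 0.05, 1, 0, 0, 0, 0, 1, 0.05, 1, 0, 0, 0, 0, 1, 0.05, 1, 0, 0, 0, 0, 1])

```text
t: 23.12
eef_pos: [0.5355, -0.1861, 0.232]
tool_rot: [-0.0, 0.998, -0.056, 0.0]
contact_force: [-0.7, -0.3, -5.9]
gripper_width: 0.416
grasp_force: 40.9
```

Emit:
servo_tool(motion=[0.05, 1, 0, 0, 0, 0, 1, 0.05, 1, 0, 0, 0, 0, 1, 0.05, 1, 0, 0, 0, 0, 1, 0.05, 1, 0, 0, 0, 0, 1, 0.05, 1, 0, 0, 0, 0, 1])

```text
t: 23.75
eef_pos: [0.5296, -0.286, 0.232]
tool_rot: [-0.0, 0.998, -0.056, 0.0]
contact_force: [-0.5, -0.3, -5.7]
gripper_width: 0.415
grasp_force: 40.9
```

Emit:
servo_tool(motion=[0.05, 1, 0, 0, 0, 0, 1, 0.05, 1, 0, 0, 0, 0, 1, 0.05, 1, 0, 0, 0, 0, 1, 0.05, 1, 0, 0, 0, 0, 1, 0.05, 1, 0, 0, 0, 0, 1])

```text
t: 24.38
eef_pos: [0.5233, -0.386, 0.2319]
tool_rot: [-0.0, 0.998, -0.056, -0.0]
contact_force: [0.5, -0.2, -6.7]
gripper_width: 0.414
grasp_force: 40.9
```

```bash
cat > go.py <<'E'
from h import *
import sys
x,y,z,yw=map(float,sys.argv[1:5])
o=bot.get_obs();M=R.from_quat(o["tool_rot"][[1,2,3,0]]).as_matrix()
yaw=np.arctan2(M[1,0],M[0,0]); dy=np.radians(yw)-yaw
T=R.from_euler("z",dy).as_matrix()@M
print("t",o["t"],"pos",o["eef_pos"].round(4),"yaw",np.degrees(yaw).round(2),"F",o["contact_force"].round(1),"w",round(o["gripper_width"],3))
print("turn z",round(-dy/.15,3),"shift after turn",(T.T@(np.array([x,y,z])-o["eef_pos"])/.02).round(3), "tilt", M[:,2].round(4))
E
python3 go.py .5228 -.4331 .16 -6.5
```

```text
t 24.375 pos [ 0.5233 -0.386   0.2319] yaw -6.43 F [ 0.5 -0.2 -6.7] w 0.414
turn z 0.008 shift after turn [0.24  2.344 3.596] tilt [-1.e-04  1.e-04 -1.e+00]
```

Emit:
servo_tool(motion=[0.1, 0.8, 0.3, 0, 0, 0, 1, 0.1, 0.8, 0.8, 0, 0, 0, 1, 0.04, 0.6, 1, 0, 0, 0, 1, 0, 0, 1, 0, 0, 0, 1, 0, 0, 0.5, 0, 0, 0, 1])

```text
t: 25.0
eef_pos: [0.5227, -0.4274, 0.1572]
tool_rot: [-0.001, 0.998, -0.056, -0.001]
contact_force: [-0.2, 0.3, -6.1]
gripper_width: 0.413
grasp_force: 40.9
```

Emit:
servo_tool(motion=[0, 0, 0, 0, 0, 0, 1, 0, 0, 0, 0, 0, 0, 1])

```text
t: 25.25
eef_pos: [0.524, -0.4287, 0.1608]
tool_rot: [0.0, 0.998, -0.056, 0.001]
contact_force: [-0.4, -0.4, -6.7]
gripper_width: 0.413
grasp_force: 40.9
```

```bash
python3 go.py .5228 -.4331 .1 -6.5; python3 - <<'E'
from h import *
a=snap("top","t2"); b=snap("side","s2")
A=cv2.resize(a[200:330,460:590,::-1],(600,600),interpolation=2); cv2.imwrite("pics/t2c.png",A)
B=cv2.resize(b[350:480,220:380,::-1],(738,600),interpolation=2); cv2.imwrite("pics/s2c.png",B)
E
```

```text
t 25.25 pos [ 0.524  -0.4287  0.1608] yaw -6.39 F [-0.4 -0.4 -6.7] w 0.413
turn z 0.013 shift after turn [-0.038  0.224  3.038] tilt [ 1.2e-03 -5.0e-04 -1.0e+00]
```

View pics/t2c.png

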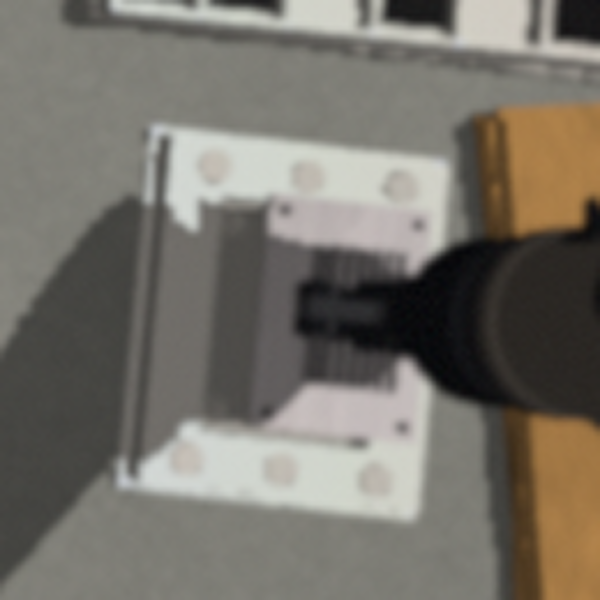

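View pics/s2c.png

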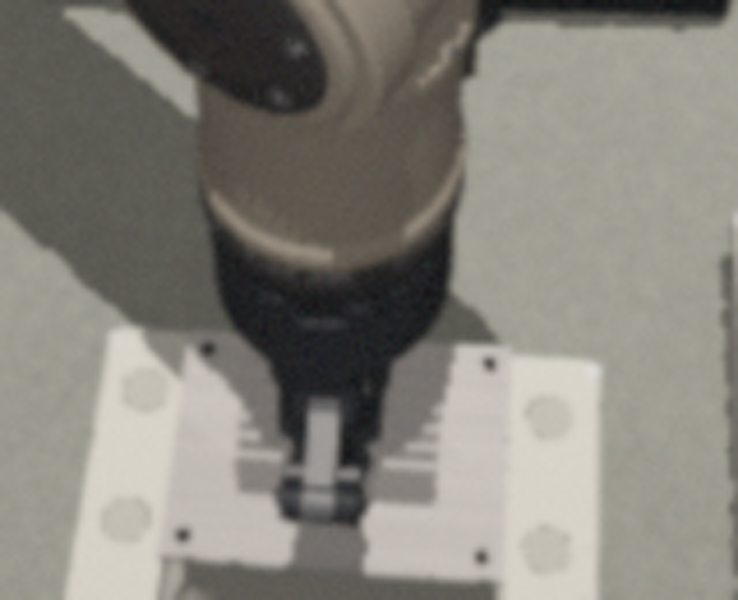

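The top crop shows the plate's holes at (285,210), (419,225), (403,428) and (266,411). The side crop shows them at (207,350), (489,363), (481,557) and (182,534). Their centroid gives the sink's centre in the grip.

```bash
python3 - <<'E'
from h import *
z=.0843; tcp=np.array([.524,-.4287])
ft=lambda c:((c[0]+.5)*130/600-.5+460,(c[1]+.5)*130/600-.5+200)
fs=lambda c:((c[0]+.5)*160/738-.5+220,(c[1]+.5)*130/600-.5+350)
for n,f,pts in [("top",ft,[(285,210),(419,225),(403,428),(266,411)]),("side",fs,[(207,350),(489,363),(481,557),(182,534)])]:
    P=np.array([back(n,f(p),z)[:2] for p in pts]);c=P.mean(0);(_,s,a)=cv2.minAreaRect(P.astype(np.float32))
    print(n,P.round(4).tolist(),c.round(4),np.round(s,4),round(a,1),"minus tcp",(c-tcp).round(4))
E
```

```text
top [[0.5788, -0.3986], [0.571, -0.468], [0.4675, -0.457], [0.4763, -0.3865]] [ 0.5234 -0.4275] [0.0711 0.1042] 83.6 minus tcp [-0.0006  0.0012]
side [[0.476, -0.3894], [0.58, -0.399], [0.5721, -0.4699], [0.4683, -0.4572]] [ 0.5241 -0.4289] [0.0713 0.1045] 83.6 minus tcp [ 0.0001 -0.0002]
```

Emit:
servo_tool(motion=[-0.08, 0.26, 0.3, 0, 0, 0, 1, 0, 0, 0.7, 0, 0, 0, 1, 0, 0, 0.8, 0, 0, 0, 1, 0, 0, 0.7, 0, 0, 0, 1, 0, 0, 0.2, 0, 0, 0, 1])

```text
t: 25.98
eef_pos: [0.5205, -0.4332, 0.104]
tool_rot: [-0.001, 0.998, -0.056, -0.001]
contact_force: [0.4, 0.9, -5.5]
gripper_width: 0.416
grasp_force: 40.9
```

Emit:
servo_tool(motion=[0, 0, 0, 0, 0, 0, 1, 0, 0, 0, 0, 0, 0, 1, 0, 0, 0, 0, 0, 0, 1])

```text
t: 26.35
eef_pos: [0.5215, -0.4342, 0.1067]
tool_rot: [0.0, 0.998, -0.056, 0.001]
contact_force: [0.5, -0.7, -7.0]
gripper_width: 0.416
grasp_force: 40.9
```

```bash
python3 go.py .5217 -.4338 .0965 -6.5
```

```text
t 26.35 pos [ 0.5215 -0.4342  0.1067] yaw -6.43 F [ 0.5 -0.7 -7. ] w 0.416
turn z 0.009 shift after turn [ 0.009 -0.02   0.509] tilt [ 1.e-03 -7.e-04 -1.e+00]
```

Emit:
servo_tool(motion=[0, 0, 0.1, 0, 0, 0, 1, 0, 0, 0.1, 0, 0, 0, 1, 0, 0, 0.1, 0, 0, 0, 1, 0, 0, 0, 0, 0, 0, 1])

```text
t: 26.85
eef_pos: [0.521, -0.4338, 0.0997]
tool_rot: [-0.0, 0.998, -0.056, -0.0]
contact_force: [0.0, -0.8, -6.1]
gripper_width: 0.411
grasp_force: 40.9
```

Emit:
servo_tool(motion=[0, 0, 0.06, 0, 0, 0, 1, 0, 0, 0, 0, 0, 0, 1])

```text
t: 27.1
eef_pos: [0.5211, -0.4339, 0.0987]
tool_rot: [-0.0, 0.998, -0.056, -0.0]
contact_force: [-1.0, -0.4, -6.9]
gripper_width: 0.411
grasp_force: 40.9
```

Emit:
servo_tool(motion=[0, 0, 0.05, 0, 0, 0, 1, 0, 0, 0, 0, 0, 0, 1])

```text
t: 27.35
eef_pos: [0.5211, -0.4339, 0.0977]
tool_rot: [-0.0, 0.998, -0.056, -0.0]
contact_force: [-0.2, -1.3, -5.7]
gripper_width: 0.412
grasp_force: 40.9
```

Emit:
servo_tool(motion=[0, 0, 0.04, 0, 0, 0, 1, 0, 0, 0, 0, 0, 0, 1])

```text
t: 27.6
eef_pos: [0.5211, -0.4339, 0.097]
tool_rot: [-0.0, 0.998, -0.056, -0.0]
contact_force: [-0.7, -0.2, -6.1]
gripper_width: 0.415
grasp_force: 40.9
```

Well inside the rim with no side contact, so I'll keep lowering until the load comes off.

Emit:
servo_tool(motion=[0, 0, 0.03, 0, 0, 0, 1, 0, 0, 0, 0, 0, 0, 1])

```text
t: 27.85
eef_pos: [0.5212, -0.4339, 0.0964]
tool_rot: [0.0, 0.998, -0.056, 0.0]
contact_force: [0.1, -0.6, -6.2]
gripper_width: 0.411
grasp_force: 41.0
```

Emit:
servo_tool(motion=[0, 0, 0.02, 0, 0, 0, 1, 0, 0, 0, 0, 0, 0, 1])

```text
t: 28.1
eef_pos: [0.5212, -0.434, 0.0962]
tool_rot: [0.0, 0.998, -0.056, 0.0]
contact_force: [0.0, -0.2, -3.3]
gripper_width: 0.416
grasp_force: 41.3
```

Emit:
servo_tool(motion=[0, 0, 0.02, 0, 0, 0, 1, 0, 0, 0, 0, 0, 0, 1])

```text
t: 28.35
eef_pos: [0.5212, -0.434, 0.0961]
tool_rot: [0.0, 0.998, -0.056, 0.0]
contact_force: [-1.3, 1.4, -0.2]
gripper_width: 0.412
grasp_force: 41.7
```

Emit:
servo_tool(motion=[0, 0, 0, 0, 0, 0, 1, 0, 0, 0, 0, 0, 0, 0.55, 0, 0, 0, 0, 0, 0, 0.45, 0, 0, 0, 0, 0, 0, 0.3, 0, 0, 0, 0, 0, 0, 0.1], grip_force=20)

```text
t: 28.98
eef_pos: [0.5212, -0.434, 0.0957]
tool_rot: [0.0, 0.998, -0.056, 0.0]
contact_force: [-0.4, -0.2, 0.7]
gripper_width: 0.889
grasp_force: 0.0
```

Emit:
servo_tool(motion=[0, 0, 0, 0, 0, 0, 0, 0, 0, -0.3, 0, 0, 0, 0, 0, 0, -0.8, 0, 0, 0, 0, 0, 0, -1, 0, 0, 0, 0, 0, 0, -1, 0, 0, 0, 0])

```text
t: 29.6
eef_pos: [0.5214, -0.4342, 0.1598]
tool_rot: [0.0, 0.998, -0.056, 0.001]
contact_force: [0.3, 0.2, 0.2]
gripper_width: 1.003
grasp_force: 0.0
```

Emit:
servo_tool(motion=[0, 0, -1, 0, 0, 0, 0, 0, 0, -1, 0, 0, 0, 0, -0.5, 0, -1, 0, 0, 0, 0, -1, 0, -1, 0, 0, 0, 0, -1, 0, -0.5, 0, 0, 0, 0])

```text
t: 30.22
eef_pos: [0.4703, -0.4286, 0.2492]
tool_rot: [0.001, 0.998, -0.056, 0.001]
contact_force: [-0.6, -1.1, -0.1]
gripper_width: 0.997
grasp_force: 0.0
```

Emit:
servo_tool(motion=[-1, 0.2, 0, 0, 0, 0, 0, -1, 0.2, 0, 0, 0, 0, 0, -1, 0.2, 0, 0, 0, 0, 0, -0.5, 0, 0, 0, 0, 0, 0, 0, 0, 0, 0, 0, 0, 0])

```text
t: 30.85
eef_pos: [0.3998, -0.4325, 0.2475]
tool_rot: [-0.0, 0.998, -0.057, -0.0]
contact_force: [0.9, -0.0, -0.7]
gripper_width: 0.998
grasp_force: 0.0
```

```bash
python3 - <<'E'
from h import *
a=snap("top","t3"); b=snap("side","s3"); o=bot.get_obs(); print(o["t"],o["eef_pos"],o["contact_force"])
A=cv2.resize(a[200:330,460:590,::-1],(400,400),interpolation=2)
B=cv2.resize(b[180:480,200:400,::-1],(390,585),interpolation=2)
C=np.zeros((585,790,3),np.uint8);C[:400,:400]=A;C[:,400:]=B; cv2.imwrite("pics/f.png",C)
E
```

```text
30.95 [ 0.40125368 -0.43217642  0.2476089 ] [0.6693657  0.38498173 0.17246294]
```

View pics/f.png

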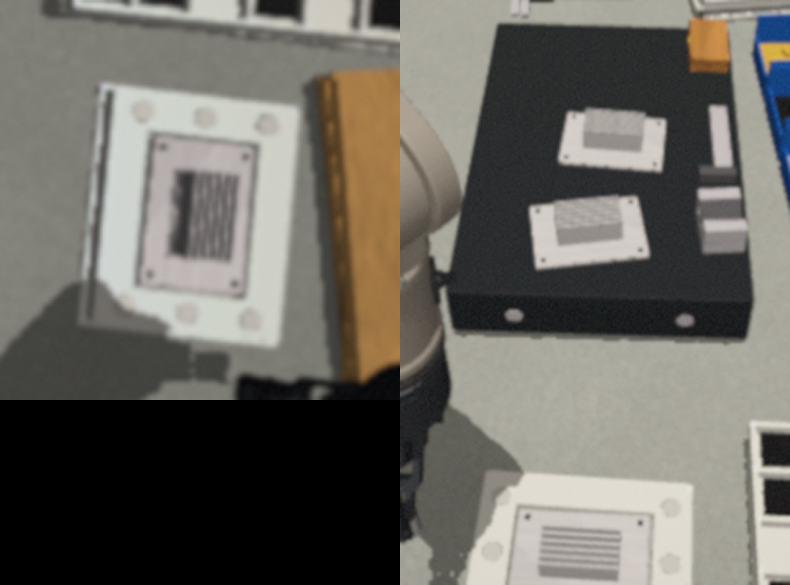

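The sink sits inside the pocket (top crop centre about (197,215)) with a gap all round. The other two lie as before at (612,140) and (588,232), and the gripper is clear.

```bash
python3 -c "
from station import bot
print(bot.hand_in())"
```

```text
the job is handed in; nothing more can be done
None
```

The left-hand heat sink (farthest from the tray) was the warped one: it rocked under about 4.5 N and I held it rocked for over half a second. It now sits base down in the tray pocket; the other two stayed on the granite, and the job was handed in at about 31 s.

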